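Locate and clamp a tube in the drilling jig

ROBOT

A 7-joint arm with a two-finger parallel gripper is mounted at the origin on a cart in front of the work surface, level with it; the furniture and walls round the work are solid. World frame = base frame: x ahead of the robot, y to its left, z up, the work surface at z = 0. Lengths are in m, angles in rad, forces in N, time in s.
With the tool pointing down it reaches from about 0.425 to 0.95 m from the base axis. Payload 16.7 kg.
Tool frame: the origin (TCP) lies at the very end of the fingers, on their centre line; the grasp point (between the pads) lies 19 mm behind it (bot.grip_point_offset is the distance from the TCP to the grasp point, in m); y points along the fingers, x is the direction in which the jaws open and shut, and the axes are right-handed (so a half turn about y gives the same grasp; the last joint's range is limited). The gripper opens to 94 mm and grips with 3 to 60 N. Pads are 16 mm wide; open, the fingers measure 119 mm over their backs; the gripper's body (75 mm by 177 mm) begins 78 mm behind the grasp point.
Start: joints at [-1.427, 0.426, 0.074, 1.606, -0.034, 1.111, -0.067], TCP at [0.195, 0.646, 0.184] pointing down, gripper open.
Joint ranges: [-2.85, 2.85], [-0.5, 2.14], [-1.23, 1.37], [0.21, 2.46], [-1.02, 4.16], [0.16, 2.05], [-2.73, 2.73]. Speed limits (rad/s): [1.89, 1.89, 2.39, 2.39, 3.01, 3.01, 3.01].

INTERFACE

Orientations are given as a unit quaternion [x, y, z, w].
In Python, from rig import get_obs, imaging, bot gives the robot as it stands.
- The arm moves only by the tool carry_out, never from a script. Its argument "rows" is a list of rows, each an object with "jaw": the closure, from -1 (fully open) to 1 (shut); "delta_pos": the shift along the world's x, y, z in m, a list of three; "twist": the turn about the world's z in degrees. A call has 1 to 12 rows; each row shifts and turns the commanded pose from where the row before left it; what a row does not reach is not made up. A row lasts 1/12 s, in which the tool goes at most 41.7 mm and 7.16 degrees, less where a joint would pass 70% of its speed; a pose out of reach is approached as far as the arm can. A call is refused whole if a number of a shift passes 0.0417 or a number of a turn 7.16, either way. A call with a gripper value outside its range is refused whole. The fingers move at their own pace and stop on an object; "force" is the grip in N (left out, the last holds). Time passes only in rows, so rows that do not move let the fingers close. It gives the time, the measured TCP pose, the force and the opening at its end, in the units of the state.
- get_obs(): the state, without advancing time (a new reading comes with each control period).
- imaging.read_camera(name): name is "scene" or "top" or "wrist"; returns a dict with "frame" (420x560x3 uint8, blue, green, red), "mtx" (3x3 intrinsics, pixels), "k1" (the pictures are not rectified: a ray, as slopes to the right and down, at radius r is drawn at 1 + k1 r^2 times it, then the intrinsics apply), "view" (4x4, takes a point from world to camera coordinates). Camera axes: x right, y down, z forward; pixel columns grow to the right and rows downward; lengths in m; the calibration is good to about 2 mm. A picture is of the moment at which its call begins. There is no depth.
- bot.finish_job(): hands the job in, once; it reports no verdict.
The state is a dict: "clock": time; "joint_positions": joint angles; "joint_vel": joint speeds; "joint_efforts": joint torques, N m; "eef_pos": TCP position; "orientation": TCP orientation; "wrist_force": force on the tool from outside, world axes, zero at the start; "torque": the same for the moment, N m; "gripper_width": finger opening in m.
Only numpy, scipy, OpenCV 4.12 (cv2) and the standard library are available. Lean on these libraries where they do the work, as an engineer would, in place of code of your own. Each camera call takes 0.05 s, during which the arm holds its last target.

TASK

The tube lies loose in the blue drilling jig: push it along with a fingertip until its far end is home against the end stop, so that the cross-hole will come in the right place. Then clamp it there by stroking the wings of the brass thumbscrew round clockwise with a fingertip, stroke after stroke, until the screw is fully tight and will turn no further. Do not pinch or lift the tube or the screw between the fingers, and leave the tape measure, the bolt and the brass nipple where they are.

Things in the scene. Friction and masses are not known exactly. Their poses are not given: they have to be found in the camera images.
- jig: Drilling jig bolted to the worktop, blue base plate 250 x 96 x 12 mm. Origin on the worktop; x along the tube to the end stop, z up. Dark V-rests (60 mm wide, 26 long, tops at 38 mm) at x = -70 and +30 mm hold the tube's axis at y = 0, 46 mm up. Blue drill-bush bridge at x = -30 mm, 91 mm high; blue clamp bridge at x = +30 mm, 105 mm high, with the thumbscrew on it. Base spans x = -130 to +120 mm.
- end_stop (a point): Centre of the end stop's flat face, which looks along the jig's -x; the stop is a steel plate 56 mm wide, top 61 mm above the worktop. The far end of the tube must come to rest here, on the tube's axis.
- tube: Loose galvanised tube, 34 mm outside diameter, 200 mm long, about 0.46 kg, lying in the V-rests under both bridges. Origin in its middle on its axis; x along the axis towards the stop. It slides along the V with about 3 to 6 N. Home, its origin is at x = 0 in the jig's frame; it starts 20 to 45 mm short of that.
- tube_push_end (a point): Centre of the tube's near end face (away from the stop), 46 mm above the worktop; x points along the tube to the stop. At home it still stands 17 mm clear of the nearest rest.
- thumbscrew (a joint): Turn of the thumbscrew in rad; grows clockwise seen from above (tightening), 0 is the loosest. The screw goes down 3 mm a turn. Its pad touches the tube at about 7.0 and the screw comes up solid at 9.2: fully tight. It stays where it is left; turning it takes about 0.05 N m (2 N at the wings).
- thumbscrew_wings (a point): On the upright axis of the brass thumbscrew, half-way up its wings, turning with it: x points along one wing, the other is opposite. Each wing is an ear 6 mm thick reaching 32 mm from the axis; its outer half stands from 6 mm below this point to 10 mm above. Hub radius 9 mm. 127 mm above the worktop when loosest, 4 mm lower when tight; nothing else near the wings is over 105 mm.
- clamp_pad: Round rubber-faced swivel pad, 18 mm diameter, on the lower end of the thumbscrew under the clamp bridge, 2 to 3 mm above the tube at first; it goes down with the screw and presses on the tube's top. Origin at the centre of its underside.
- tape_measure: Yellow tape measure standing loose on the worktop to the left of the jig, 38 x 87 x 60 mm, origin under its middle.
- bolt_1: Loose steel bolt lying on the worktop to the left of the jig, 54 x 23 x 21 mm, origin under its middle.
- nipple_2: Loose brass pipe nipple lying to the left of the jig, 37 x 29 x 26 mm, origin under its middle.
There are look-alikes about, which are no part of the job. There is more than one size of the tube; the one meant has the size given above.

How it is judged:
By the outcome, as a careful person would: the job done as asked, in the order asked, and still so for the second after the job is handed in, with the robot touching nothing.
It also fails if it takes over 72 s, if anything falls off the work surface, if the arm or the gripper's body presses on something with over 40 N, if the wrist force passes 120 N, or if a joint passes its speed limit or range.

## Working session

There is one attempt and no reset: what is moved stays moved. The work goes in short steps, Python scripts to look and compute and a tool call to move; the robot and the scene stay as the last step left them, time stands still between calls to the robot, and variables do not carry over. Pictures are saved under pics/ and viewed, and the job is handed in when it is done.

Besides the shell and the picture viewer there is one more tool, called after "Emit:" as a command line: name --argument value ..., lists and objects as JSON in quotes. carry_out: Moves the arm, as the interface text tells. Its arguments: {"type":"object","properties":{"rows":{"type":"array","items":{"type":"object","properties":{"jaw":{"type":"number"},"delta_pos":{"type":"array","items":{"type":"number"}},"twist":{"type":"number"}}}},"force":{"type":"number"}},"required":["rows"]}

```bash
ls; mkdir -p pics; cat > h.py <<'E'
import numpy as np,cv2
from rig import get_obs,imaging,bot
def grab(n,f):
    d=imaging.read_camera(n); cv2.imwrite('pics/'+f,d['frame']); np.savez('pics/'+f[:-4]+'.npz',**{k:np.array(v) for k,v in d.items()}); return d
def load(f):
    return dict(np.load('pics/'+f+'.npz'))
def ray(d,u,v):
    K=np.array(d['mtx']);k=float(d['k1']);V=np.array(d['view'])
    p=np.array([(u-K[0,2])/K[0,0],(v-K[1,2])/K[1,1]]);q=p.copy()
    for _ in range(30): q=p/(1+k*(q@q))
    R=V[:3,:3];t=V[:3,3]
    return -R.T@t, R.T@np.array([q[0],q[1],1.])
def onz(d,u,v,z):
    o,r=ray(d,u,v); return o+r*(z-o[2])/r[2]
def proj(d,P):
    K=np.array(d['mtx']);k=float(d['k1']);V=np.array(d['view'])
    c=V[:3,:3]@np.array(P)+V[:3,3];s=c[:2]/c[2];s=s*(1+k*(s@s))
    return s[0]*K[0,0]+K[0,2], s[1]*K[1,1]+K[1,2]
def two(d1,p1,d2,p2):
    o1,r1=ray(d1,*p1);o2,r2=ray(d2,*p2)
    A=np.stack([r1,-r2],1);s=np.linalg.lstsq(A,o2-o1,rcond=None)[0]
    a=o1+s[0]*r1;b=o2+s[1]*r2
    return (a+b)/2,np.linalg.norm(a-b)
E
python3 - <<'E'
from h import *
for n in ['scene','top','wrist']:
    d=grab(n,n+'0.png'); print(n,ray(d,280,210))
o=get_obs(); print(o)
E
```

```text
pics
scene (array([0.22201394, 0.64806303, 0.80560817]), array([ 0.4208197 , -0.49423293, -0.76073049]))
top (array([0.45476272, 0.17026278, 0.94565737]), array([ 0.21251685, -0.02404129, -0.9770024 ]))
wrist (array([0.1184722 , 0.66944848, 0.38369534]), array([ 0.25496155, -0.0792238 , -0.96371815]))
{'clock': 0.15, 'joint_positions': array([-1.42749689,  0.4265656 ,  0.0738482 ,  1.60640207, -0.03410043,
        1.11080457, -0.06709792]), 'joint_vel': array([ 0.00167875,  0.00027502, -0.0006405 , -0.00393478, -0.00119502,
       -0.00039484, -0.00062841]), 'joint_efforts': array([ 5.53284583e-03, -9.36276197e+01,  3.66966896e+00, -4.54431295e+01,
       -4.88495815e-02,  1.78274856e-02,  7.73091620e-05]), 'eef_pos': array([0.19474811, 0.64595112, 0.18397699]), 'orientation': array([ 0.56780313,  0.42145677, -0.42195656, -0.56738563]), 'wrist_force': array([-0.57908586,  0.12298729, -0.52118904]), 'torque': array([ 0.0073149 , -0.01732895,  0.05818109]), 'gripper_width': 0.09378368981567924}
```

View pics/scene0.png

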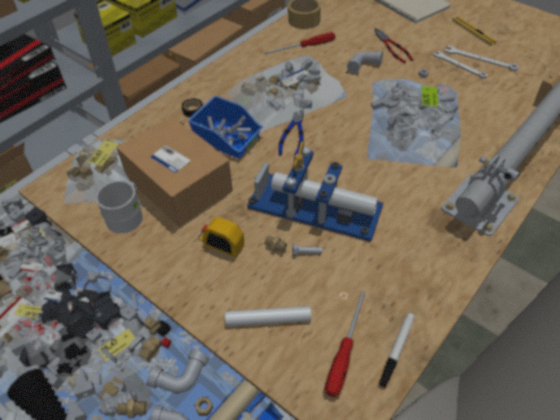

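View pics/top0.png

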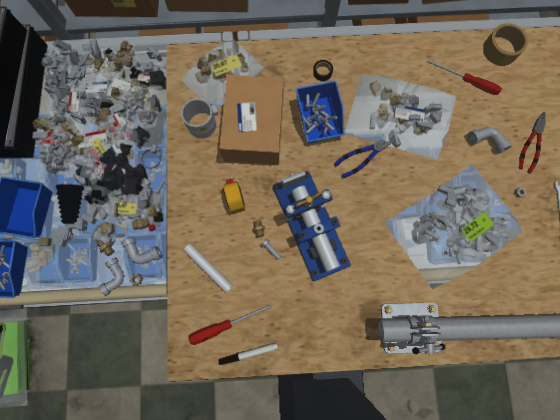

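View pics/wrist0.png

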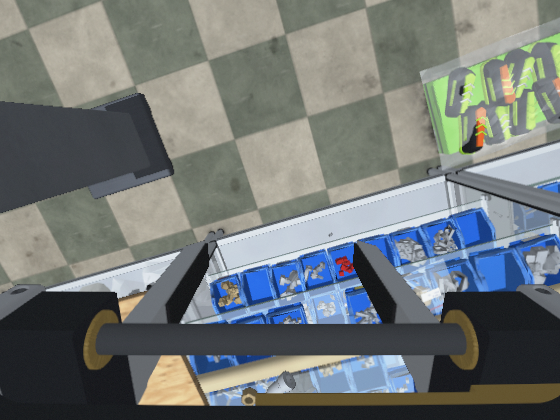

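Jig at top px (311,225), with its end stop at (290,180). The loose white tube at top px (207,267) lies free on the bench, so it is a look-alike. The target is the tube in the jig. I'll enlarge it to confirm.

```bash
python3 - <<'E'
import cv2
a=cv2.imread('pics/top0.png')[160:290,250:370]; b=cv2.imread('pics/scene0.png')[135:245,235:395]
cv2.imwrite('pics/tc.png',cv2.resize(a,None,fx=4.6,fy=4.6,interpolation=cv2.INTER_CUBIC)); cv2.imwrite('pics/sc.png',cv2.resize(b,None,fx=5,fy=5,interpolation=cv2.INTER_CUBIC))
E
```

```text
(no output)
```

View pics/tc.png

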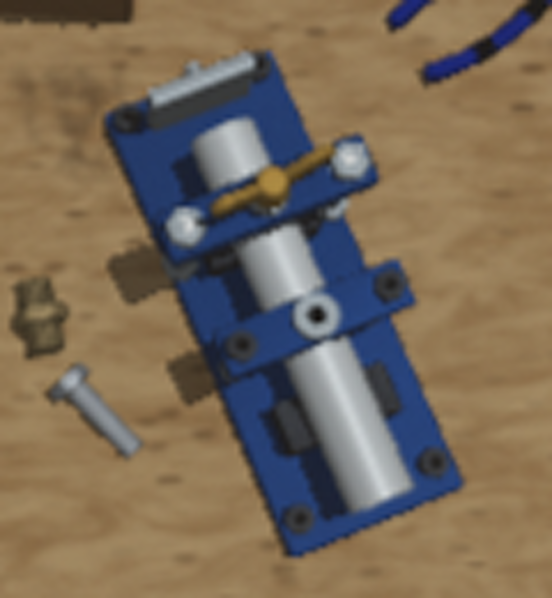

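View pics/sc.png

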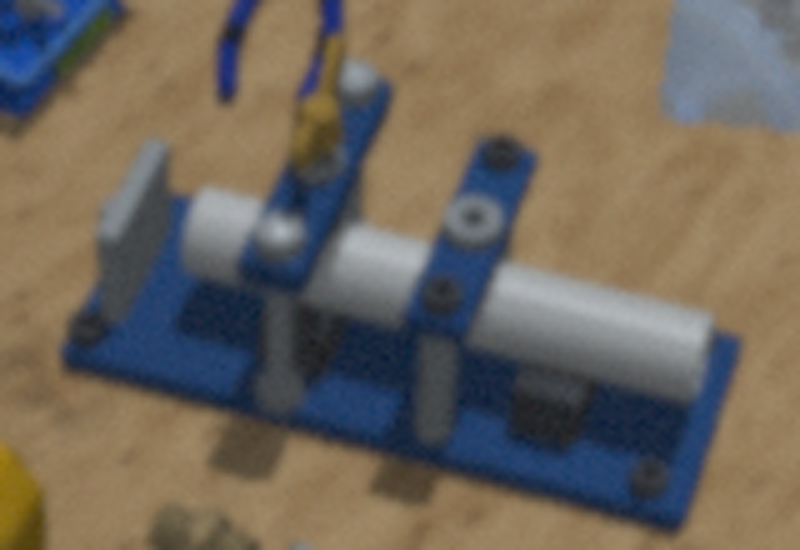

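```bash
python3 - <<'E'
from h import *
d=load('top0');s=load('scene0')
t=lambda x,y:(250+x/4.6-.39,160+y/4.6-.39)
sc=lambda x,y:(235+x/5-.4,135+y/5-.4)
obs={}
pts={'nl':(292,555),'nr':(464,483),'fl':(106,115),'fr':(270,52)}
loc={'nl':(-.13,.048),'nr':(-.13,-.048),'fl':(.12,.048),'fr':(.12,-.048)}
P={k:onz(d,*t(*v),.012)for k,v in pts.items()}
for k in P:print(k,P[k].round(4))
print('len',np.linalg.norm(P['nl']-P['fl']),np.linalg.norm(P['nr']-P['fr']),np.linalg.norm(P['nl']-P['nr']),np.linalg.norm(P['fl']-P['fr']))
W=np.array([P[k][:2] for k in loc]);L=np.array([loc[k] for k in loc])
wm=W.mean(0);lm=L.mean(0);A=(L-lm).T@(W-wm);
th=np.arctan2(A[0,1]-A[1,0],A[0,0]+A[1,1]);R=np.array([[np.cos(th),-np.sin(th)],[np.sin(th),np.cos(th)]])
o=wm-R@lm;print('jig',o,np.degrees(th))
f=lambda p:((R.T@(p[:2]-o))*1000).round(1)
print('bush',f(onz(d,*t(317,315),.096)))
print('hub',f(onz(d,*t(273,183),.137)))
print('tube near top edge',f(onz(d,*t(385,500),.060)), 'far', f(onz(d,*t(228,122),.063)))
print('wing ends',f(onz(d,*t(213,211),.131)),f(onz(d,*t(335,148),.131)))
# two views
for n,a,b in [('bush',(317,315),(475,218)),('hub',(273,180),(318,110)),('nl',(292,555),(675,530)),('nr',(464,483),(742,338)),('fl',(106,115),(65,360))]:
    p,e=two(d,t(*a),s,sc(*b));print(n,p.round(4),e.round(4),f(p))
for nm,l in [('wing',(.03,0,.127)),('nearend',(-.13,0,.046)),('stop',(.1,0,.046))]:
    print(nm,o+R@np.array(l[:2]))
np.savez('jig.npz',o=o,R=R,th=th)
E
```

```text
nl [0.4886 0.0812 0.012 ]
nr [ 0.5193 -0.0081  0.012 ]
fl [0.7213 0.1613 0.012 ]
fr [0.7509 0.0729 0.012 ]
len 0.2461444094593334 0.2453196834952853 0.09437847781164417 0.09311960203528831
jig [0.62476825 0.07845219] 19.089829440234656
bush [-30.9   0.9]
hub [27.1  1.9]
tube near top edge [-121.1    0.7] far [78.5 -2.6]
wing ends [26.6 31.2] [ 32.6 -31.7]
bush [0.5957 0.0683 0.0904] 0.0011 [-30.8  -0.1]
hub [0.6536 0.0876 0.1248] 0.001 [30.2 -0.8]
nl [0.489  0.0802 0.0021] 0.0001 [-127.7   46.1]
nr [ 0.5185 -0.0089  0.01  ] 0.0021 [-129.   -47.8]
fl [0.7222 0.1604 0.0039] 0.0031 [118.9  45.6]
wing [0.65311846 0.08826369]
nearend [0.50191734 0.03593567]
stop [0.71926895 0.1111572 ]
```

Measured jig origin is (0.625, 0.0785), heading 19.1°. The bush and screw checks agree within 3 mm. The tube in the jig spans about −121…+78 mm, which is 200 mm long, so it's the right one and about 21 mm short. The wings lie roughly along jig y. Next: tool yaw and waypoints.

```bash
python3 - <<'E'
from h import *
from scipy.spatial.transform import Rotation as Ro
o=get_obs();M=Ro.from_quat(o['orientation']).as_matrix();print(M.round(3))
print('yaw toolx',np.degrees(np.arctan2(M[1,0],M[0,0])))
j=np.load('jig.npz')
for x in(-.16,-.13,-.108):print(x,(j['o']+j['R']@[x,0]).round(4),(j['o']+j['R']@[x,0]-o['eef_pos'][:2]).round(4))
E
```

```text
[[ 0.289 -0.    -0.957]
 [ 0.957 -0.001  0.289]
 [-0.001 -1.    -0.   ]]
yaw toolx 73.2226202980992
-0.16 [0.4736 0.0261] [ 0.2788 -0.6198]
-0.13 [0.5019 0.0359] [ 0.3072 -0.61  ]
-0.108 [0.5227 0.0431] [ 0.328  -0.6028]
```

Emit:
carry_out --rows '[{"delta_pos": [0.0116, -0.0258, 0], "twist": 3, "jaw": 1}, {"delta_pos": [0.0116, -0.0258, 0], "twist": 3, "jaw": 1}, {"delta_pos": [0.0116, -0.0258, 0], "twist": 3, "jaw": 1}, {"delta_pos": [0.0116, -0.0258, 0], "twist": 3, "jaw": 1}, {"delta_pos": [0.0116, -0.0258, 0], "twist": 3, "jaw": 1}, {"delta_pos": [0.0116, -0.0258, 0], "twist": 3, "jaw": 1}, {"delta_pos": [0.0116, -0.0258, 0], "twist": 3, "jaw": 1}, {"delta_pos": [0.0116, -0.0258, 0], "twist": 3, "jaw": 1}, {"delta_pos": [0.0116, -0.0258, 0], "twist": 3, "jaw": 1}, {"delta_pos": [0.0116, -0.0258, 0], "twist": 3, "jaw": 1}, {"delta_pos": [0.0116, -0.0258, 0], "twist": 3, "jaw": 1}, {"delta_pos": [0.0116, -0.0258, 0], "twist": 3, "jaw": 1}]' --force 20

```text
clock: 1.15
eef_pos: [0.3343, 0.3352, 0.1844]
orientation: [-0.409, -0.577, 0.577, 0.409]
wrist_force: [0.3, -0.2, 0.3]
gripper_width: 0.0177
```

Emit:
carry_out --rows '[{"delta_pos": [0.0116, -0.0258, 0], "jaw": 1}, {"delta_pos": [0.0116, -0.0258, 0], "jaw": 1}, {"delta_pos": [0.0116, -0.0258, 0], "jaw": 1}, {"delta_pos": [0.0116, -0.0258, 0], "jaw": 1}, {"delta_pos": [0.0116, -0.0258, 0], "jaw": 1}, {"delta_pos": [0.0116, -0.0258, 0], "jaw": 1}, {"delta_pos": [0.0116, -0.0258, 0], "jaw": 1}, {"delta_pos": [0.0116, -0.0258, 0], "jaw": 1}, {"delta_pos": [0.0116, -0.0258, 0], "jaw": 1}, {"delta_pos": [0.0116, -0.0258, 0], "jaw": 1}, {"delta_pos": [0.0116, -0.0258, 0], "jaw": 1}, {"delta_pos": [0, 0, 0], "jaw": 1}]'

```text
invalid input at $.rows[0]: expected keys jaw, delta_pos, twist
```

Emit:
carry_out --rows '[{"delta_pos": [0.0126, -0.0281, 0], "twist": 0, "jaw": 1}, {"delta_pos": [0.0126, -0.0281, 0], "twist": 0, "jaw": 1}, {"delta_pos": [0.0126, -0.0281, 0], "twist": 0, "jaw": 1}, {"delta_pos": [0.0126, -0.0281, 0], "twist": 0, "jaw": 1}, {"delta_pos": [0.0126, -0.0281, 0], "twist": 0, "jaw": 1}, {"delta_pos": [0.0126, -0.0281, 0], "twist": 0, "jaw": 1}, {"delta_pos": [0.0126, -0.0281, 0], "twist": 0, "jaw": 1}, {"delta_pos": [0.0126, -0.0281, 0], "twist": 0, "jaw": 1}, {"delta_pos": [0.0126, -0.0281, 0], "twist": 0, "jaw": 1}, {"delta_pos": [0.0126, -0.0281, 0], "twist": 0, "jaw": 1}, {"delta_pos": [0.0126, -0.0281, 0], "twist": 0, "jaw": 1}, {"delta_pos": [0, 0, 0], "twist": 0, "jaw": 1}]'

```text
clock: 2.15
eef_pos: [0.4741, 0.0224, 0.1847]
orientation: [-0.412, -0.575, 0.575, 0.411]
wrist_force: [-0.8, -0.3, -0.5]
gripper_width: 0.0006
```

```bash
python3 - <<'E'
from h import *
o=get_obs();print(o['eef_pos'],o['wrist_force'])
d=grab('wrist','wrist1.png');grab('top','top1.png');grab('scene','scene1.png')
E
```

```text
[0.47411197 0.0224471  0.18468616] [-0.84505872 -0.31538033 -0.50031093]
```

View pics/wrist1.png

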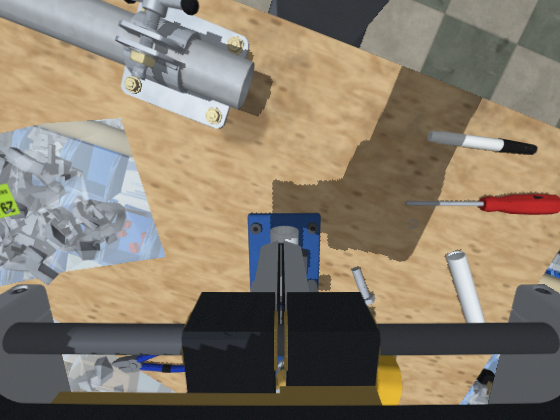

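View pics/scene1.png

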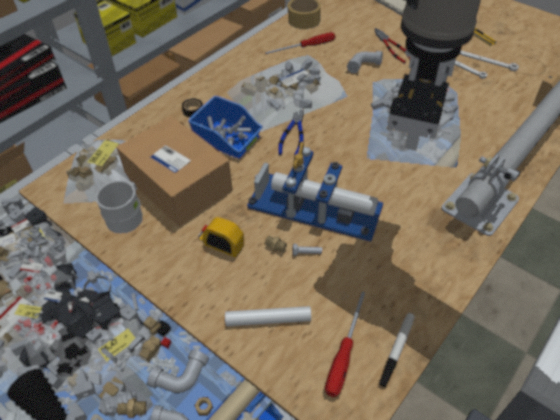

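View pics/top1.png

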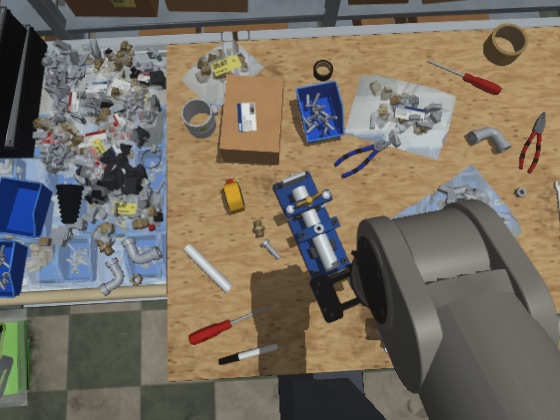

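The gripper is shut and upright behind the tube's near end, with nothing in its way. I'll lower it.

Emit:
carry_out --rows '[{"delta_pos": [0, 0.0035, -0.025], "twist": 0, "jaw": 1}, {"delta_pos": [0, 0, -0.025], "twist": 0, "jaw": 1}, {"delta_pos": [0, 0, -0.025], "twist": 0, "jaw": 1}, {"delta_pos": [0, 0, -0.025], "twist": 0, "jaw": 1}, {"delta_pos": [0, 0, -0.025], "twist": 0, "jaw": 1}, {"delta_pos": [0, 0, -0.02], "twist": 0, "jaw": 1}, {"delta_pos": [0, 0, -0.015], "twist": 0, "jaw": 1}, {"delta_pos": [0, 0, 0], "twist": 0, "jaw": 1}, {"delta_pos": [0, 0, 0], "twist": 0, "jaw": 1}]'

```text
clock: 3.05
eef_pos: [0.4719, 0.0317, 0.0242]
orientation: [-0.409, -0.576, 0.577, 0.41]
wrist_force: [0.5, 0.1, 0.5]
gripper_width: 0.0007
```

Emit:
carry_out --rows '[{"delta_pos": [0.0019, -0.0055, 0], "twist": 0, "jaw": 1}, {"delta_pos": [0.0066, 0.0023, 0], "twist": 0, "jaw": 1}, {"delta_pos": [0.0066, 0.0023, 0], "twist": 0, "jaw": 1}, {"delta_pos": [0.0066, 0.0023, 0], "twist": 0, "jaw": 1}, {"delta_pos": [0.0038, 0.0013, 0], "twist": 0, "jaw": 1}, {"delta_pos": [0.0028, 0.001, 0], "twist": 0, "jaw": 1}, {"delta_pos": [0.0019, 0.0007, 0], "twist": 0, "jaw": 1}, {"delta_pos": [0.0019, 0.0007, 0], "twist": 0, "jaw": 1}, {"delta_pos": [0.0019, 0.0007, 0], "twist": 0, "jaw": 1}]'

```text
clock: 3.8
eef_pos: [0.5047, 0.0362, 0.0241]
orientation: [-0.409, -0.575, 0.577, 0.411]
wrist_force: [-10.5, -4.0, 8.6]
gripper_width: 0.0004
```

```bash
cat > st.py <<'E'
from h import *
j=np.load('jig.npz')
def st():
    o=get_obs();q=j['R'].T@(o['eef_pos'][:2]-j['o']);F=j['R'].T@o['wrist_force'][:2]
    print('t',round(o['clock'],2),'tcp',o['eef_pos'].round(4),'jig mm',(q*1000).round(1),'F jig',F.round(1),'Fz',round(o['wrist_force'][2],1),'rel screw r',round(float(np.hypot(q[0]-.03,q[1])*1000),1),'ang',round(float(np.degrees(np.arctan2(q[1],q[0]-.03))),1),'j7',o['joint_positions'][6].round(2))
E
python3 -c "from st import *;st()"
```

```text
t 3.8 tcp [0.5047 0.0362 0.0241] jig mm [-127.2   -0.7] F jig [-11.2  -0.3] Fz 8.6 rel screw r 157.2 ang -179.8 j7 1.94
```

In contact with about 11 N along −x. I'll push on slowly.

Emit:
carry_out --rows '[{"delta_pos": [0.0014, 0.0005, 0], "twist": 0, "jaw": 1}, {"delta_pos": [0.0014, 0.0005, 0], "twist": 0, "jaw": 1}, {"delta_pos": [0.0014, 0.0005, 0], "twist": 0, "jaw": 1}, {"delta_pos": [0.0014, 0.0005, 0], "twist": 0, "jaw": 1}, {"delta_pos": [0.0014, 0.0005, 0], "twist": 0, "jaw": 1}, {"delta_pos": [0.0014, 0.0005, 0], "twist": 0, "jaw": 1}, {"delta_pos": [0.0014, 0.0005, 0], "twist": 0, "jaw": 1}, {"delta_pos": [0.0014, 0.0005, 0], "twist": 0, "jaw": 1}, {"delta_pos": [0.0014, 0.0005, 0], "twist": 0, "jaw": 1}]'

```text
clock: 4.55
eef_pos: [0.5172, 0.0406, 0.0241]
orientation: [-0.409, -0.575, 0.577, 0.411]
wrist_force: [-11.6, -3.8, 9.3]
gripper_width: 0.0005
```

```bash
python3 -c "from st import *;st()"
```

```text
t 4.55 tcp [0.5172 0.0406 0.0241] jig mm [-114.    -0.6] F jig [-12.3   0.2] Fz 9.3 rel screw r 144.0 ang -179.7 j7 1.93
```

Emit:
carry_out --rows '[{"delta_pos": [0.0009, 0.0003, 0], "twist": 0, "jaw": 1}, {"delta_pos": [0.0009, 0.0003, 0], "twist": 0, "jaw": 1}, {"delta_pos": [0.0009, 0.0003, 0], "twist": 0, "jaw": 1}, {"delta_pos": [0.0009, 0.0003, 0], "twist": 0, "jaw": 1}]'

```text
clock: 4.88
eef_pos: [0.5208, 0.0418, 0.0241]
orientation: [-0.409, -0.575, 0.577, 0.411]
wrist_force: [-10.5, -4.4, 10.0]
gripper_width: 0.0004
```

Emit:
carry_out --rows '[{"delta_pos": [0.0009, 0.0003, 0], "twist": 0, "jaw": 1}, {"delta_pos": [0.0009, 0.0003, 0], "twist": 0, "jaw": 1}]'

```text
clock: 5.05
eef_pos: [0.521, 0.0419, 0.0238]
orientation: [-0.408, -0.575, 0.578, 0.411]
wrist_force: [-22.9, -7.4, 19.0]
gripper_width: 0.0003
```

```bash
python3 -c "from st import *;st()"
```

```text
t 5.05 tcp [0.521  0.0419 0.0238] jig mm [-110.    -0.6] F jig [-24.1   0.5] Fz 19.0 rel screw r 140.0 ang -179.7 j7 1.93
```

Motion stopped and the force doubled near the expected place, so this is probably the stop. I'll look.

```bash
python3 - <<'E'
from h import *
for n in('scene','top'):
    d=grab(n,n+'2.png')
a=cv2.imread('pics/top2.png')[160:290,250:370]; b=cv2.imread('pics/scene2.png')[135:245,235:395]
cv2.imwrite('pics/tc2.png',np.hstack([cv2.resize(a,(360,390),interpolation=cv2.INTER_CUBIC),cv2.resize(b,(440,390),interpolation=cv2.INTER_CUBIC)]))
E
```

```text
(no output)
```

View pics/tc2.png

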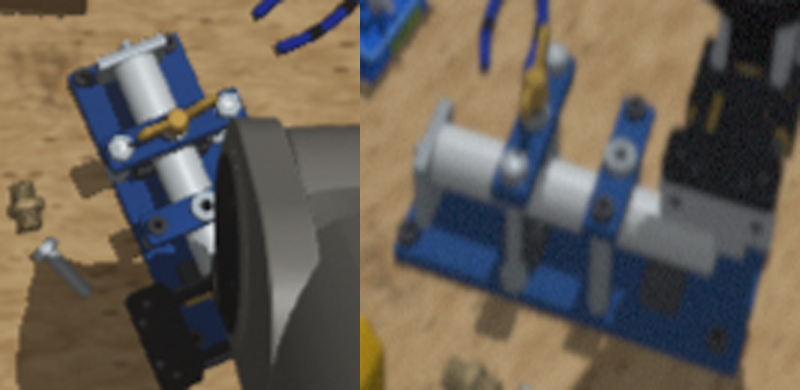

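Home: the far end meets the stop plate at top crop (125,60) and scene crop (440,130), with no gap. I'll back off and rise.

Emit:
carry_out --rows '[{"delta_pos": [-0.0014, -0.0005, 0], "twist": 0, "jaw": 1}, {"delta_pos": [-0.0028, -0.001, 0], "twist": 0, "jaw": 1}, {"delta_pos": [-0.0094, -0.0033, 0], "twist": 0, "jaw": 1}, {"delta_pos": [-0.0094, -0.0033, 0], "twist": 0, "jaw": 1}, {"delta_pos": [-0.0094, -0.0033, 0], "twist": 0, "jaw": 1}, {"delta_pos": [0, 0, 0], "twist": 0, "jaw": 1}, {"delta_pos": [0, 0, 0.03], "twist": 0, "jaw": 1}, {"delta_pos": [0, 0, 0.03], "twist": 0, "jaw": 1}, {"delta_pos": [0, 0, 0.03], "twist": 0, "jaw": 1}, {"delta_pos": [0, 0, 0.03], "twist": 0, "jaw": 1}, {"delta_pos": [0, 0, 0.03], "twist": 0, "jaw": 1}, {"delta_pos": [0, 0, 0], "twist": 0, "jaw": 1}]'

```text
clock: 6.15
eef_pos: [0.4948, 0.0321, 0.1796]
orientation: [0.411, 0.579, -0.574, -0.408]
wrist_force: [0.9, 0.6, 1.8]
gripper_width: 0.0002
```

```bash
python3 - <<'E'
from st import *
st();o=get_obs()
c=j['o']+j['R']@[.03,0]
p=c+.028*(j['R']@[np.cos(np.radians(145)),np.sin(np.radians(145))]);print('target',p,'delta',p-o['eef_pos'][:2])
for n in('top','scene'):grab(n,n+'3.png')
a=cv2.imread('pics/top3.png')[160:290,250:370]; b=cv2.imread('pics/scene3.png')[135:245,235:395]
cv2.imwrite('pics/tc3.png',np.hstack([cv2.resize(a,(360,390),interpolation=cv2.INTER_CUBIC),cv2.resize(b,(440,390),interpolation=cv2.INTER_CUBIC)]))
E
```

```text
t 6.15 tcp [0.4948 0.0321 0.1796] jig mm [-138.    -1.3] F jig [1.1 0.3] Fz 1.8 rel screw r 168.0 ang -179.5 j7 1.79
target [0.62619106 0.09593933] delta [0.13135012 0.06386936]
```

View pics/tc3.png

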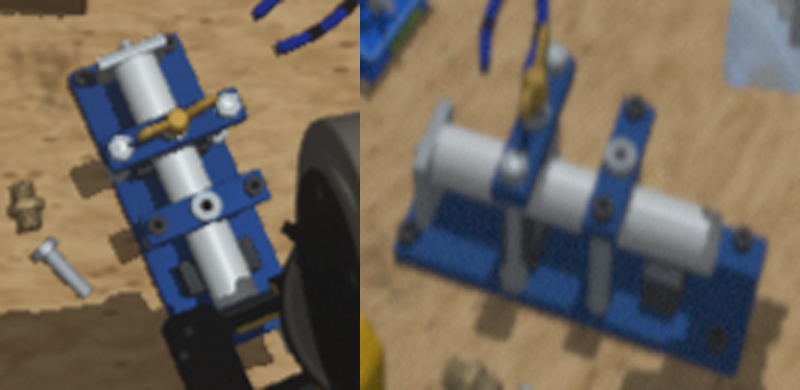

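The tube stayed home after the finger left. Next I go over to the screw, behind its left wing.

Emit:
carry_out --rows '[{"delta_pos": [0.0219, 0.0106, 0], "twist": 0, "jaw": 1}, {"delta_pos": [0.0219, 0.0106, 0], "twist": 0, "jaw": 1}, {"delta_pos": [0.0219, 0.0106, 0], "twist": 0, "jaw": 1}, {"delta_pos": [0.0219, 0.0106, 0], "twist": 0, "jaw": 1}, {"delta_pos": [0.0219, 0.0106, 0], "twist": 0, "jaw": 1}, {"delta_pos": [0.0219, 0.0108, 0], "twist": 0, "jaw": 1}, {"delta_pos": [0, 0, 0], "twist": 0, "jaw": 1}, {"delta_pos": [0, 0, 0], "twist": 0, "jaw": 1}, {"delta_pos": [0, 0, 0], "twist": 0, "jaw": 1}]'

```text
clock: 7.0
eef_pos: [0.6227, 0.0949, 0.173]
orientation: [-0.409, -0.576, 0.577, 0.41]
wrist_force: [-1.5, -0.3, 0.3]
gripper_width: 0.0005
```

```bash
cat > look.py <<'E'
from st import *
import sys
st();k=sys.argv[1]
for n in('top','scene'):grab(n,n+k+'.png')
a=cv2.imread('pics/top%s.png'%k)[160:290,250:370]; b=cv2.imread('pics/scene%s.png'%k)[135:245,235:395]
cv2.imwrite('pics/c%s.png'%k,np.hstack([cv2.resize(a,(360,390),interpolation=cv2.INTER_CUBIC),cv2.resize(b,(440,390),interpolation=cv2.INTER_CUBIC)]))
E
python3 look.py 4
```

```text
t 7.0 tcp [0.6227 0.0949 0.173 ] jig mm [ 3.4 16.2] F jig [-1.5  0.2] Fz 0.3 rel screw r 31.1 ang 148.6 j7 1.82
```

View pics/c4.png

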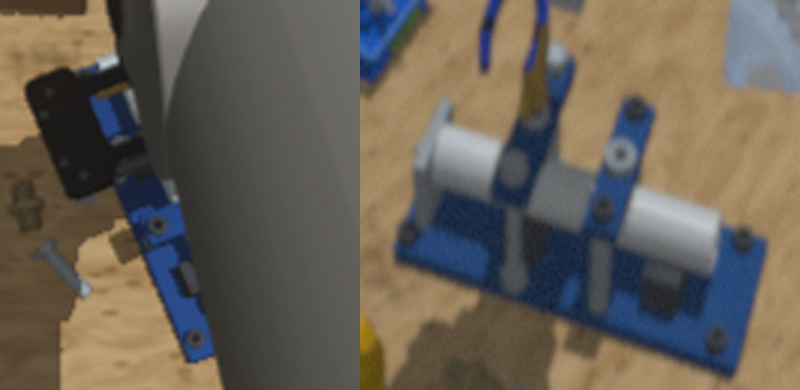

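```bash
python3 -c "
from h import *
d=load('scene4');print(proj(d,get_obs()['eef_pos']),proj(d,[.653,.088,.127]))"
```

```text
(np.float64(309.7587439049046), np.float64(145.8609527900621)) (np.float64(298.0560141711599), np.float64(155.9230181944336))
```

View pics/scene4.png

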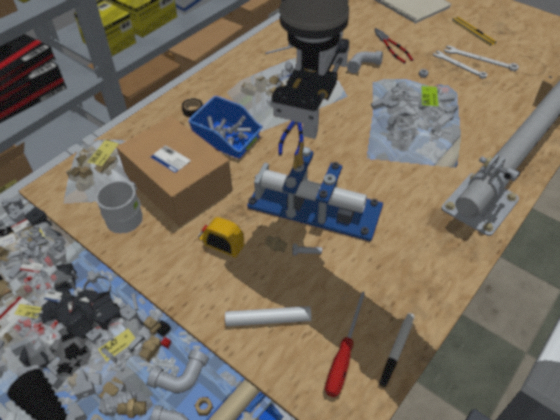

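View pics/top4.png

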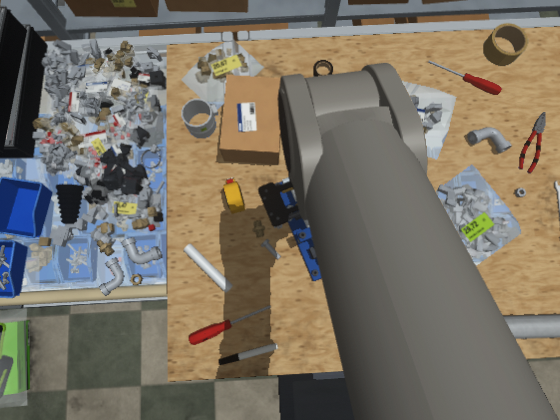

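```bash
python3 -c "
from h import *
d=load('scene1');print(proj(d,[.4733,.027,.1847]))
a=cv2.imread('pics/scene4.png')[70:190,250:370];b=cv2.imread('pics/scene1.png')[70:190,355:475]
cv2.imwrite('pics/x4.png',np.hstack([cv2.resize(x,(400,400),interpolation=cv2.INTER_CUBIC) for x in(a,b)]))"
```

```text
(np.float64(407.5373205375022), np.float64(157.60069515309613))
```

View pics/x4.png

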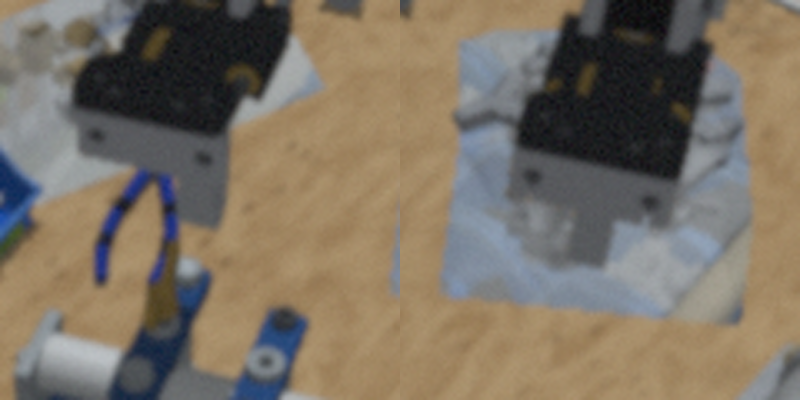

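```bash
python3 -c "
from h import *
for s,p in(('scene4',[.6227,.0949]),('scene1',[.4733,.027])):
  d=load(s)
  for z in(.173,.185,.19,.2,.21):print(s,z,np.round(proj(d,p+[z]),1))
"
```

```text
scene4 0.173 [309.8 146.3]
scene4 0.185 [310. 141.]
scene4 0.19 [310.  138.8]
scene4 0.2 [310.2 134.4]
scene4 0.21 [310.3 129.8]
scene1 0.173 [406.4 162.7]
scene1 0.185 [407.6 157.5]
scene1 0.19 [408.1 155.3]
scene1 0.2 [409.  150.8]
scene1 0.21 [410.  146.2]
```

Emit:
carry_out --rows '[{"delta_pos": [0, 0, -0.015], "twist": 0, "jaw": 1}, {"delta_pos": [0, 0, -0.015], "twist": 0, "jaw": 1}, {"delta_pos": [0, 0, -0.012], "twist": 0, "jaw": 1}, {"delta_pos": [0, 0, -0.01], "twist": 0, "jaw": 1}, {"delta_pos": [0, 0, -0.007], "twist": 0, "jaw": 1}, {"delta_pos": [0, 0, -0.003], "twist": 0, "jaw": 1}, {"delta_pos": [0, 0, 0], "twist": 0, "jaw": 1}, {"delta_pos": [0, 0, 0], "twist": 0, "jaw": 1}]'

```text
clock: 7.77
eef_pos: [0.6239, 0.0955, 0.1128]
orientation: [0.41, 0.577, -0.576, -0.409]
wrist_force: [-0.1, 0.3, 0.4]
gripper_width: 0.0003
```

```bash
python3 look.py 5;python3 -c "
from h import *
a=cv2.imread('pics/scene5.png')[90:210,240:400]
cv2.imwrite('pics/x5.png',cv2.resize(a,(800,600),interpolation=cv2.INTER_CUBIC))"
```

```text
t 7.77 tcp [0.6239 0.0955 0.1128] jig mm [ 4.7 16.4] F jig [-0.   0.3] Fz 0.4 rel screw r 30.1 ang 147.0 j7 1.85
```

View pics/x5.png

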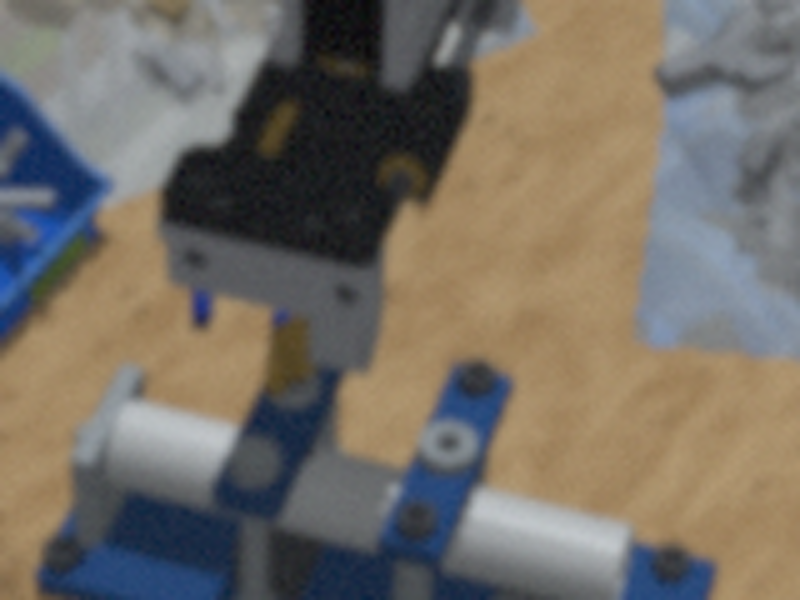

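```bash
cat > arc.py <<'E'
from st import *
import sys
# arc.py start_deg end_deg n r z : print row deltas (mm, world), first row from measured tcp
a0,a1,n,r=float(sys.argv[1]),float(sys.argv[2]),int(sys.argv[3]),float(sys.argv[4])
c=j['o']+j['R']@[.03,0]
P=[c+r/1000*(j['R']@[np.cos(t),np.sin(t)]) for t in np.radians(np.linspace(a0,a1,n+1))]
st();print('first',((P[0]-get_obs()['eef_pos'][:2])*1000).round(1))
for k in range(n):print(((P[k+1]-P[k])*1000).round(1))
E
python3 arc.py 147 59 11 28
```

```text
t 7.87 tcp [0.624  0.0956 0.1131] jig mm [ 4.9 16.4] F jig [-0.   0.5] Fz 0.3 rel screw r 30.0 ang 146.8 j7 1.85
first [ 1.9 -0.6]
[1.2 3.7]
[1.7 3.5]
[2.2 3.2]
[2.6 2.9]
[3.  2.5]
[3.3 2.1]
[3.6 1.6]
[3.8 1.1]
[3.9 0.5]
[3.9 0. ]
[ 3.9 -0.5]
```

Emit:
carry_out --rows '[{"delta_pos": [0.0019, -0.0006, -0.003], "twist": 0, "jaw": 1}, {"delta_pos": [0.0012, 0.0037, 0], "twist": 0, "jaw": 1}, {"delta_pos": [0.0017, 0.0035, 0], "twist": 0, "jaw": 1}, {"delta_pos": [0.0022, 0.0032, 0], "twist": 0, "jaw": 1}, {"delta_pos": [0.0026, 0.0029, 0], "twist": 0, "jaw": 1}, {"delta_pos": [0.003, 0.0025, 0], "twist": 0, "jaw": 1}, {"delta_pos": [0.0033, 0.0021, 0], "twist": 0, "jaw": 1}, {"delta_pos": [0.0036, 0.0016, 0], "twist": 0, "jaw": 1}, {"delta_pos": [0.0038, 0.0011, 0], "twist": 0, "jaw": 1}, {"delta_pos": [0.0039, 0.0005, 0], "twist": 0, "jaw": 1}, {"delta_pos": [0.0039, 0, 0], "twist": 0, "jaw": 1}, {"delta_pos": [0.0039, -0.0005, 0], "twist": 0, "jaw": 1}]'

```text
clock: 8.87
eef_pos: [0.6592, 0.1159, 0.1095]
orientation: [0.409, 0.577, -0.576, -0.409]
wrist_force: [-1.4, 0.5, 1.9]
gripper_width: 0.0004
```

```bash
python3 look.py 6;python3 -c "
from h import *
a=cv2.imread('pics/scene6.png')[90:210,240:400]
cv2.imwrite('pics/x6.png',cv2.resize(a,(800,600),interpolation=cv2.INTER_CUBIC))"
```

```text
t 8.87 tcp [0.6592 0.1159 0.1095] jig mm [44.8 24.1] F jig [-1.2  0.9] Fz 1.9 rel screw r 28.3 ang 58.6 j7 1.84
```

View pics/x6.png

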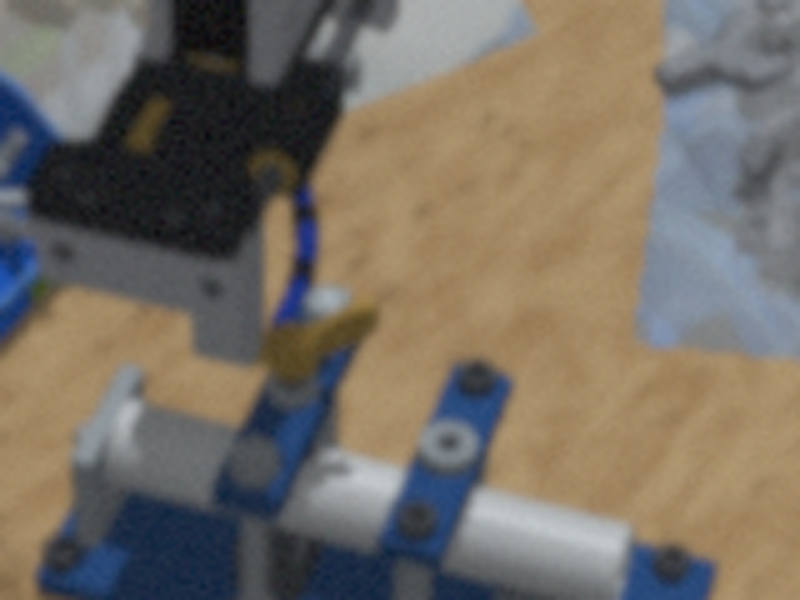

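The finger pushed the wing round clockwise with light force. The opposite wing now points to crop (375,310). I'll continue round.

```bash
python3 arc.py 58.6 -37.4 12 28
```

```text
t 8.97 tcp [0.6595 0.1156 0.1096] jig mm [45.  23.8] F jig [0.1 1.4] Fz 1.4 rel screw r 28.1 ang 57.8 j7 1.84
first [-0.4  0. ]
[ 3.7 -1.1]
[ 3.6 -1.6]
[ 3.3 -2.1]
[ 3.  -2.5]
[ 2.6 -2.9]
[ 2.2 -3.3]
[ 1.7 -3.5]
[ 1.2 -3.7]
[ 0.7 -3.9]
[ 0.1 -3.9]
[-0.4 -3.9]
[-1.  -3.8]
```

Emit:
carry_out --rows '[{"delta_pos": [0.0037, -0.0011, -0.0005], "twist": 0, "jaw": 1}, {"delta_pos": [0.0036, -0.0016, 0], "twist": 0, "jaw": 1}, {"delta_pos": [0.0033, -0.0021, 0], "twist": 0, "jaw": 1}, {"delta_pos": [0.003, -0.0025, 0], "twist": 0, "jaw": 1}, {"delta_pos": [0.0026, -0.0029, 0], "twist": 0, "jaw": 1}, {"delta_pos": [0.0022, -0.0033, 0], "twist": 0, "jaw": 1}, {"delta_pos": [0.0017, -0.0035, 0], "twist": 0, "jaw": 1}, {"delta_pos": [0.0012, -0.0037, 0], "twist": 0, "jaw": 1}, {"delta_pos": [0.0007, -0.0039, 0], "twist": 0, "jaw": 1}, {"delta_pos": [0.0001, -0.0039, 0], "twist": 0, "jaw": 1}, {"delta_pos": [-0.0004, -0.0039, 0], "twist": 0, "jaw": 1}, {"delta_pos": [-0.001, -0.0038, 0], "twist": 0, "jaw": 1}]'

```text
clock: 9.97
eef_pos: [0.6798, 0.0787, 0.1091]
orientation: [0.41, 0.577, -0.576, -0.409]
wrist_force: [0.7, 1.9, 0.5]
gripper_width: 0.0002
```

```bash
python3 look.py 7;python3 arc.py -37.4 -133.4 12 28;python3 -c "
from h import *
a=cv2.imread('pics/scene7.png')[90:210,240:400]
cv2.imwrite('pics/x7.png',cv2.resize(a,(800,600),interpolation=cv2.INTER_CUBIC))"
```

```text
t 9.97 tcp [0.6798 0.0787 0.1091] jig mm [ 52.1 -17.7] F jig [1.3 1.6] Fz 0.5 rel screw r 28.3 ang -38.8 j7 1.9
t 10.07 tcp [0.6795 0.078  0.1091] jig mm [ 51.6 -18.3] F jig [1.  0.7] Fz 0.3 rel screw r 28.3 ang -40.2 j7 1.9
first [0.2 1.4]
[-1.5 -3.6]
[-2.  -3.4]
[-2.4 -3.1]
[-2.8 -2.7]
[-3.2 -2.3]
[-3.5 -1.8]
[-3.7 -1.3]
[-3.8 -0.8]
[-3.9 -0.3]
[-3.9  0.3]
[-3.8  0.8]
[-3.7  1.4]
```

View pics/x7.png

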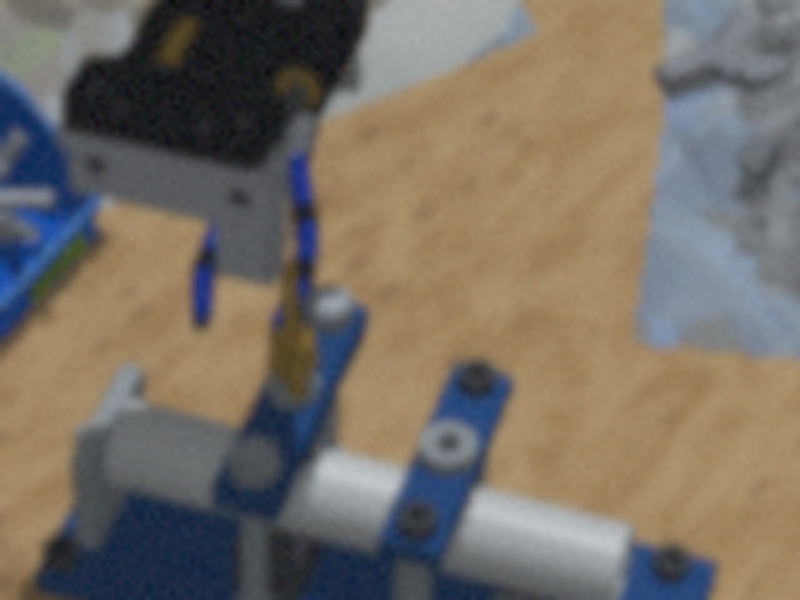

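Wings have come round to roughly −75°, still led by the finger. Continuing.

Emit:
carry_out --rows '[{"delta_pos": [-0.0015, -0.0036, -0.0005], "twist": 0, "jaw": 1}, {"delta_pos": [-0.002, -0.0034, 0], "twist": 0, "jaw": 1}, {"delta_pos": [-0.0024, -0.0031, 0], "twist": 0, "jaw": 1}, {"delta_pos": [-0.0028, -0.0027, 0], "twist": 0, "jaw": 1}, {"delta_pos": [-0.0032, -0.0023, 0], "twist": 0, "jaw": 1}, {"delta_pos": [-0.0035, -0.0018, 0], "twist": 0, "jaw": 1}, {"delta_pos": [-0.0037, -0.0013, 0], "twist": 0, "jaw": 1}, {"delta_pos": [-0.0038, -0.0008, 0], "twist": 0, "jaw": 1}, {"delta_pos": [-0.0039, -0.0003, 0], "twist": 0, "jaw": 1}, {"delta_pos": [-0.0039, 0.0003, 0], "twist": 0, "jaw": 1}, {"delta_pos": [-0.0038, 0.0008, 0], "twist": 0, "jaw": 1}, {"delta_pos": [-0.0037, 0.0014, 0], "twist": 0, "jaw": 1}]'

```text
clock: 11.07
eef_pos: [0.6407, 0.0624, 0.1085]
orientation: [-0.41, -0.576, 0.577, 0.41]
wrist_force: [1.3, -0.7, 2.1]
gripper_width: 0.0004
```

```bash
python3 look.py 8;python3 arc.py -133.4 -213 10 28;python3 -c "
from h import *
a=cv2.imread('pics/scene8.png')[90:210,240:400]
cv2.imwrite('pics/x8.png',cv2.resize(a,(800,600),interpolation=cv2.INTER_CUBIC))"
```

```text
t 11.07 tcp [0.6407 0.0624 0.1085] jig mm [  9.8 -20.4] F jig [ 1.  -1.1] Fz 2.1 rel screw r 28.7 ang -134.7 j7 1.91
t 11.17 tcp [0.6404 0.0628 0.1085] jig mm [  9.7 -19.9] F jig [ 0.4 -0.8] Fz 2.0 rel screw r 28.5 ang -135.6 j7 1.91
first [ 1.2 -0.1]
[-3.4  1.8]
[-3.1  2.3]
[-2.8  2.7]
[-2.4  3.1]
[-1.9  3.4]
[-1.5  3.6]
[-0.9  3.8]
[-0.4  3.9]
[0.1 3.9]
[0.7 3.8]
```

View pics/x8.png

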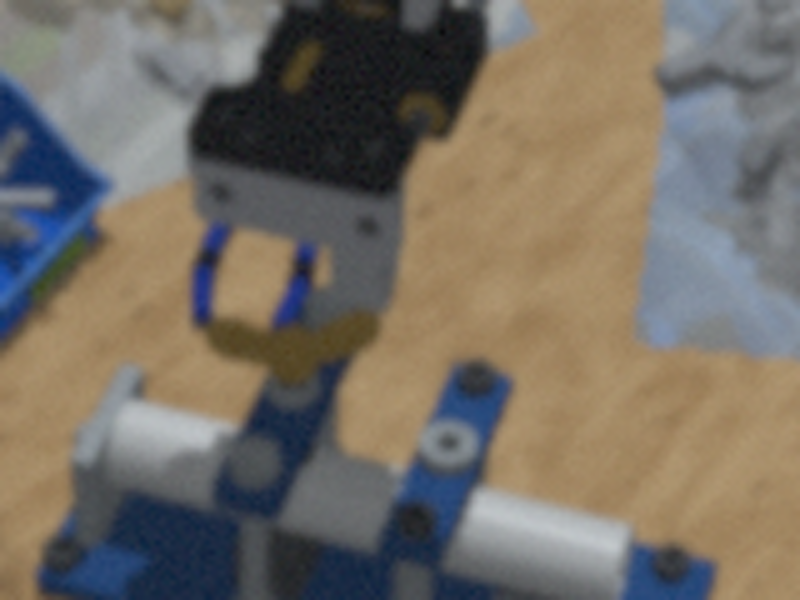

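Both wings now show at crop (215,335) and (375,325), and the finger sits behind the near one. That's about 260° turned so far. Continuing.

Emit:
carry_out --rows '[{"delta_pos": [-0.0034, 0.0018, -0.0005], "twist": 0, "jaw": 1}, {"delta_pos": [-0.0031, 0.0023, 0], "twist": 0, "jaw": 1}, {"delta_pos": [-0.0028, 0.0027, 0], "twist": 0, "jaw": 1}, {"delta_pos": [-0.0024, 0.0031, 0], "twist": 0, "jaw": 1}, {"delta_pos": [-0.0019, 0.0034, 0], "twist": 0, "jaw": 1}, {"delta_pos": [-0.0015, 0.0036, 0], "twist": 0, "jaw": 1}, {"delta_pos": [-0.0009, 0.0038, 0], "twist": 0, "jaw": 1}, {"delta_pos": [-0.0004, 0.0039, 0], "twist": 0, "jaw": 1}, {"delta_pos": [0.0001, 0.0039, 0], "twist": 0, "jaw": 1}, {"delta_pos": [0.0007, 0.0038, 0], "twist": 0, "jaw": 1}]'

```text
clock: 12.0
eef_pos: [0.625, 0.0952, 0.1078]
orientation: [-0.409, -0.576, 0.577, 0.41]
wrist_force: [-1.1, -2.3, 0.3]
gripper_width: 0.0002
```

```bash
python3 look.py 9;python3 arc.py 147 91 8 28;python3 -c "
from h import *
a=cv2.imread('pics/scene9.png')[90:210,240:400]
cv2.imwrite('pics/x9.png',cv2.resize(a,(800,600),interpolation=cv2.INTER_CUBIC))"
```

```text
t 12.0 tcp [0.625  0.0952 0.1078] jig mm [ 5.7 15.7] F jig [-1.8 -1.8] Fz 0.3 rel screw r 28.9 ang 147.1 j7 1.85
t 12.1 tcp [0.6249 0.096  0.1075] jig mm [ 5.8 16.5] F jig [-1.2 -0.7] Fz 0.6 rel screw r 29.3 ang 145.7 j7 1.85
first [ 1.1 -1. ]
[1.  3.3]
[1.4 3.1]
[1.8 2.9]
[2.1 2.7]
[2.4 2.4]
[2.7 2.1]
[2.9 1.7]
[3.1 1.4]
```

View pics/x9.png

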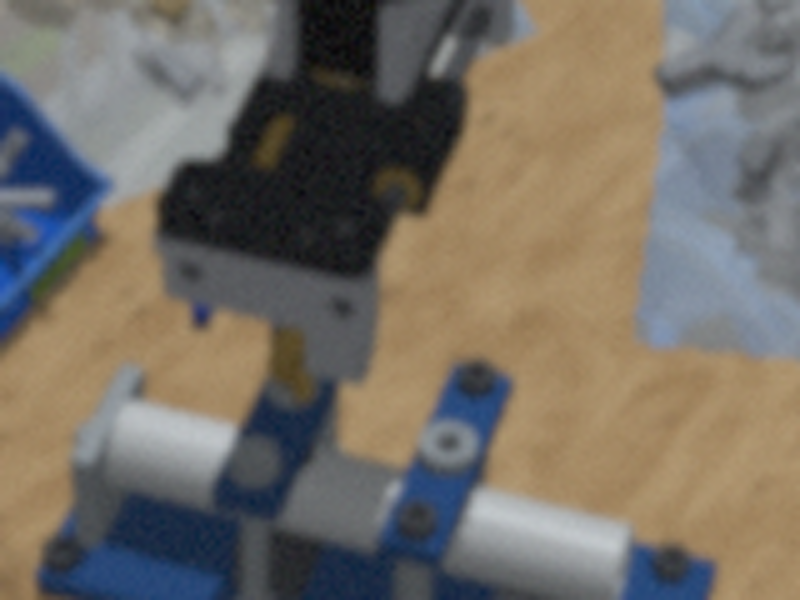

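Emit:
carry_out --rows '[{"delta_pos": [0.001, 0.0033, 0], "twist": 0, "jaw": 1}, {"delta_pos": [0.0014, 0.0031, 0], "twist": 0, "jaw": 1}, {"delta_pos": [0.0018, 0.0029, 0], "twist": 0, "jaw": 1}, {"delta_pos": [0.0021, 0.0027, 0], "twist": 0, "jaw": 1}, {"delta_pos": [0.0024, 0.0024, 0], "twist": 0, "jaw": 1}, {"delta_pos": [0.0027, 0.0021, 0], "twist": 0, "jaw": 1}, {"delta_pos": [0.0029, 0.0017, 0], "twist": 0, "jaw": 1}, {"delta_pos": [0.0031, 0.0014, 0], "twist": 0, "jaw": 1}]'

```text
clock: 12.77
eef_pos: [0.6431, 0.1146, 0.1079]
orientation: [-0.409, -0.576, 0.577, 0.41]
wrist_force: [-4.2, -2.3, 1.0]
gripper_width: 0.0007
```

```bash
python3 look.py 10;python3 arc.py 91 35 8 28
```

```text
t 12.77 tcp [0.6431 0.1146 0.1079] jig mm [29.1 28.2] F jig [-4.7 -0.7] Fz 1.0 rel screw r 28.2 ang 91.8 j7 1.83
t 12.87 tcp [0.6434 0.1148 0.1079] jig mm [29.4 28.2] F jig [-2.2  0.1] Fz 0.8 rel screw r 28.3 ang 91.1 j7 1.83
first [ 0.1 -0.2]
[3.3 1. ]
[3.4 0.6]
[3.4 0.2]
[ 3.4 -0.3]
[ 3.4 -0.7]
[ 3.2 -1.1]
[ 3.1 -1.5]
[ 2.9 -1.8]
```

View pics/c10.png

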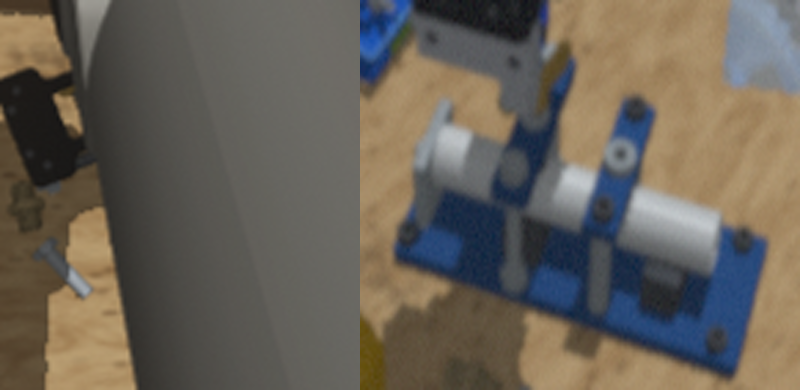

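Force is rising slightly (about 4 N) and the tube is still home. Continuing in shorter bursts.

Emit:
carry_out --rows '[{"delta_pos": [0.0033, 0.001, -0.0005], "twist": 0, "jaw": 1}, {"delta_pos": [0.0034, 0.0006, 0], "twist": 0, "jaw": 1}, {"delta_pos": [0.0034, 0.0002, 0], "twist": 0, "jaw": 1}, {"delta_pos": [0.0034, -0.0003, 0], "twist": 0, "jaw": 1}]'

```text
clock: 13.2
eef_pos: [0.6569, 0.1164, 0.1076]
orientation: [0.409, 0.577, -0.576, -0.409]
wrist_force: [-3.5, 1.8, 2.4]
gripper_width: 0.0004
```

Emit:
carry_out --rows '[{"delta_pos": [0.0034, -0.0007, 0], "twist": 0, "jaw": 1}, {"delta_pos": [0.0032, -0.0011, 0], "twist": 0, "jaw": 1}, {"delta_pos": [0.0031, -0.0015, 0], "twist": 0, "jaw": 1}, {"delta_pos": [0.0029, -0.0018, 0], "twist": 0, "jaw": 1}]'

```text
clock: 13.53
eef_pos: [0.6693, 0.1108, 0.1075]
orientation: [0.409, 0.576, -0.576, -0.41]
wrist_force: [-2.8, 1.7, 1.7]
gripper_width: -0.0001
```

```bash
python3 arc.py 35 -35 10 28
```

```text
t 13.53 tcp [0.6693 0.1108 0.1075] jig mm [52.7 16. ] F jig [-2.1  2.5] Fz 1.7 rel screw r 27.8 ang 35.2 j7 1.85
first [0.2 0.1]
[ 2.6 -2.2]
[ 2.4 -2.5]
[ 2.  -2.7]
[ 1.7 -3. ]
[ 1.3 -3.2]
[ 0.9 -3.3]
[ 0.5 -3.4]
[ 0.1 -3.4]
[-0.3 -3.4]
[-0.7 -3.3]
```

Emit:
carry_out --rows '[{"delta_pos": [0.0026, -0.0022, 0], "twist": 0, "jaw": 1}, {"delta_pos": [0.0024, -0.0025, 0], "twist": 0, "jaw": 1}, {"delta_pos": [0.002, -0.0027, 0], "twist": 0, "jaw": 1}, {"delta_pos": [0.0017, -0.003, 0], "twist": 0, "jaw": 1}]'

```text
clock: 13.87
eef_pos: [0.6745, 0.1059, 0.1068]
orientation: [0.405, 0.577, -0.577, -0.412]
wrist_force: [-26.3, 27.8, 12.8]
gripper_width: 0.0001
```

Emit:
carry_out --rows '[{"delta_pos": [0.0013, -0.0032, 0], "twist": 0, "jaw": 1}, {"delta_pos": [0.0009, -0.0033, 0], "twist": 0, "jaw": 1}, {"delta_pos": [0.0005, -0.0034, 0], "twist": 0, "jaw": 1}]'

```text
clock: 14.12
eef_pos: [0.6756, 0.1025, 0.1068]
orientation: [0.402, 0.58, -0.576, -0.412]
wrist_force: [-32.6, 51.8, 17.4]
gripper_width: 0.0003
```

```bash
python3 look.py 11;python3 arc.py -14 -84 10 28
```

```text
t 14.12 tcp [0.6756 0.1025 0.1068] jig mm [55.9  6.1] F jig [-13.8  59.6] Fz 17.4 rel screw r 26.6 ang 13.1 j7 1.89
t 14.22 tcp [0.6754 0.1031 0.1068] jig mm [55.9  6.8] F jig [-15.1  54.3] Fz 16.2 rel screw r 26.8 ang 14.6 j7 1.89
first [  5.6 -12.4]
[ 0.1 -3.4]
[-0.3 -3.4]
[-0.7 -3.3]
[-1.1 -3.2]
[-1.5 -3.1]
[-1.9 -2.9]
[-2.2 -2.6]
[-2.5 -2.3]
[-2.8 -2. ]
[-3.  -1.6]
```

View pics/c11.png

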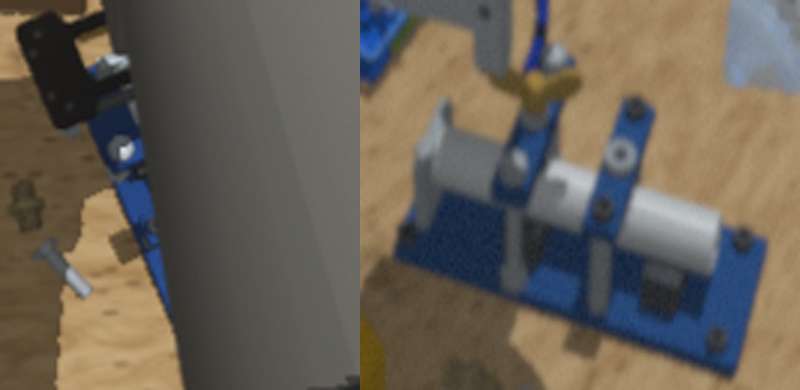

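The screw came up solid: over 55 N at the wing and no more motion, at about 480° of total turn. I'll back off gently along the same path and rise.

Emit:
carry_out --rows '[{"delta_pos": [-0.0005, 0.0034, 0], "twist": 0, "jaw": 1}, {"delta_pos": [-0.0009, 0.0033, 0], "twist": 0, "jaw": 1}, {"delta_pos": [-0.0013, 0.0032, 0], "twist": 0, "jaw": 1}, {"delta_pos": [-0.0017, 0.003, 0], "twist": 0, "jaw": 1}, {"delta_pos": [-0.002, 0.0027, 0], "twist": 0, "jaw": 1}, {"delta_pos": [-0.0015, 0.0035, 0], "twist": 0, "jaw": 1}, {"delta_pos": [-0.0015, 0.0035, 0], "twist": 0, "jaw": 1}, {"delta_pos": [0, 0, 0], "twist": 0, "jaw": 1}]'

```text
clock: 14.88
eef_pos: [0.6713, 0.1135, 0.1075]
orientation: [0.41, 0.577, -0.576, -0.409]
wrist_force: [0.0, -1.0, -0.6]
gripper_width: 0.0004
```

```bash
python3 look.py 12
```

```text
t 14.88 tcp [0.6713 0.1135 0.1075] jig mm [55.4 17.9] F jig [-0.3 -0.9] Fz -0.6 rel screw r 31.1 ang 35.2 j7 1.85
```

View pics/c12.png

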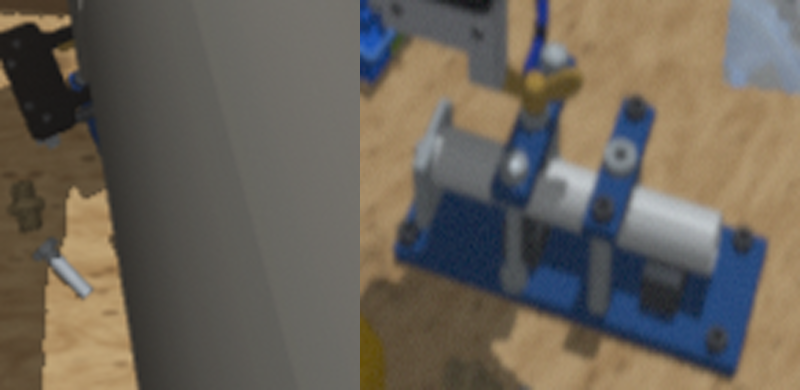

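Emit:
carry_out --rows '[{"delta_pos": [0, 0.001, 0.015], "twist": 0, "jaw": 1}, {"delta_pos": [0, 0.001, 0.03], "twist": 0, "jaw": 1}, {"delta_pos": [0, 0, 0.03], "twist": 0, "jaw": 1}, {"delta_pos": [0, 0, 0.03], "twist": 0, "jaw": 1}, {"delta_pos": [-0.025, -0.012, 0], "twist": 0, "jaw": 1}, {"delta_pos": [-0.025, -0.012, 0], "twist": 0, "jaw": 1}, {"delta_pos": [-0.025, -0.012, 0], "twist": 0, "jaw": 1}, {"delta_pos": [-0.025, -0.012, 0], "twist": 0, "jaw": 1}, {"delta_pos": [-0.025, -0.012, 0], "twist": 0, "jaw": 1}, {"delta_pos": [-0.025, -0.012, 0], "twist": 0, "jaw": 1}, {"delta_pos": [-0.025, -0.012, 0], "twist": 0, "jaw": 1}, {"delta_pos": [0, 0, 0], "twist": 0, "jaw": 1}]'

```text
clock: 15.98
eef_pos: [0.4927, 0.0281, 0.2126]
orientation: [0.41, 0.576, -0.576, -0.411]
wrist_force: [1.1, -0.8, 1.5]
gripper_width: 0.0005
```

```bash
python3 look.py 13
```

```text
t 15.98 tcp [0.4927 0.0281 0.2126] jig mm [-141.3   -4.3] F jig [ 0.8 -1.2] Fz 1.5 rel screw r 171.3 ang -178.5 j7 1.77
```

View pics/c13.png

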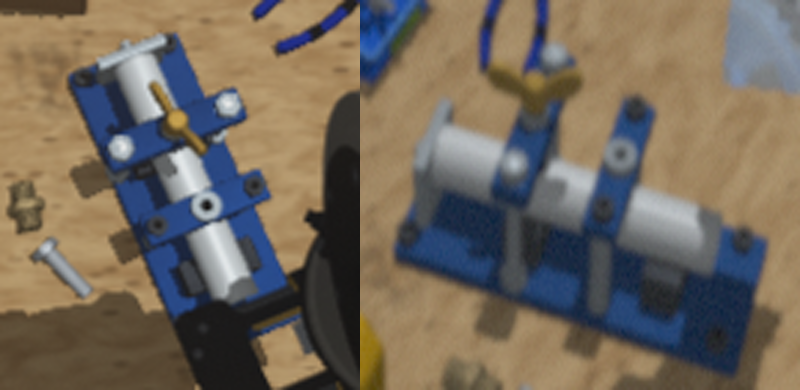

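View pics/scene13.png

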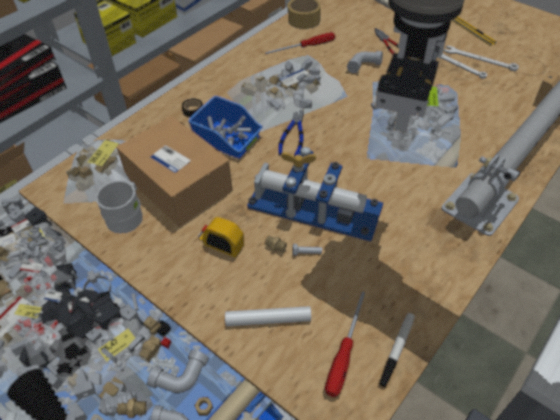

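```bash
python3 - <<'E'
from st import *
d=load('top13')
def ang(k):
    d=load(k);f=d['frame'];h=cv2.cvtColor(f,cv2.COLOR_BGR2HSV)
    m=cv2.inRange(h,(12,110,70),(28,255,255));c=np.zeros_like(m);u,v=map(int,proj(d,[.6535,.0878,.13]));c[v-16:v+17,u-16:u+17]=255;m&=c
    ys,xs=np.nonzero(m);print(k,len(xs))
    W=np.array([onz(d,x,y,.129)[:2] for x,y in zip(xs,ys)]);q=(W-j['o'])@j['R']
    q-=q.mean(0)*1;w,V=np.linalg.eigh(np.cov(q.T));print('angle jig',np.degrees(np.arctan2(V[1,1],V[0,1])),np.sqrt(w)*1000, 'mean',((W-j['o'])@j['R']).mean(0)*1000)
ang('top0');ang('top3');ang('top13')
a=load('top13')['frame'][160:230,270:340];cv2.imwrite('pics/w13.png',cv2.resize(a,(560,560),interpolation=cv2.INTER_CUBIC))
E
```

```text
top0 142
angle jig 106.87526833061621 [ 4.63291019 21.89595766] mean [32.97251475 -9.57650505]
top3 129
angle jig 103.87505754101075 [ 4.3272289  19.91062184] mean [30.49733774 -4.1607915 ]
top13 124
angle jig 159.58411204648638 [12.88416862 15.50889166] mean [29.11741231 -2.36283567]
```

View pics/w13.png

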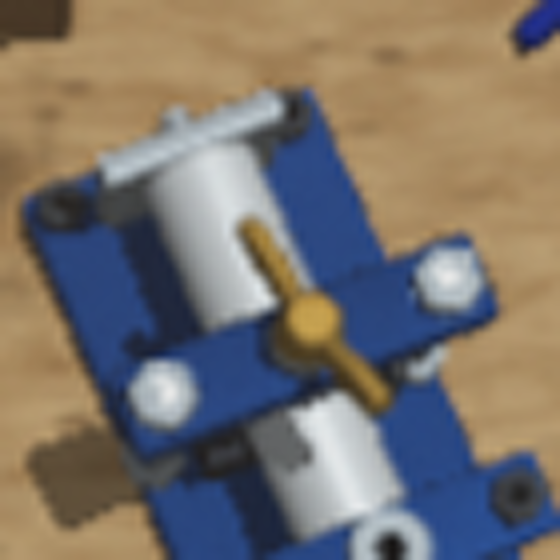

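```bash
python3 - <<'E'
from st import *
d=load('top13');f=lambda x,y,z:((onz(d,270+x/8-.44,160+y/8-.44,z)[:2]-j['o'])@j['R']*1000)
for z in(.125,.131):
  a,b=f(248,225,z),f(380,402,z);print(a,b,np.degrees(np.arctan2(*(a-b)[::-1])))
d=load('top0');f=lambda x,y,z:((onz(d,250+x/4.6-.39,160+y/4.6-.39,z)[:2]-j['o'])@j['R']*1000)
a,b=f(213,211,.135),f(335,148,.135);print(a,b,np.degrees(np.arctan2(*(a-b)[::-1])))
E
```

```text
[59.55947903  6.21219249] [ 2.37292274 -6.94971423] 12.961327197378726
[58.16896533  7.2076125 ] [ 1.40051207 -5.85806473] 12.961327197378743
[25.81037877 31.71130497] [ 31.7703108 -30.8757926] 95.43965711184694
```

```bash
python3 - <<'E'
from h import *
L=[cv2.resize(load('scene%d'%k)['frame'][130:180,275:325],(400,400),interpolation=cv2.INTER_CUBIC) for k in(11,12)]
L2=[cv2.resize(load('scene%d'%k)['frame'][130:180,275:325],(400,400),interpolation=cv2.INTER_CUBIC) for k in(13,8)]
cv2.imwrite('pics/cmp.png',cv2.resize(np.vstack([np.hstack(L),np.hstack(L2)]),(600,600)))
E
```

```text
(no output)
```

View pics/cmp.png

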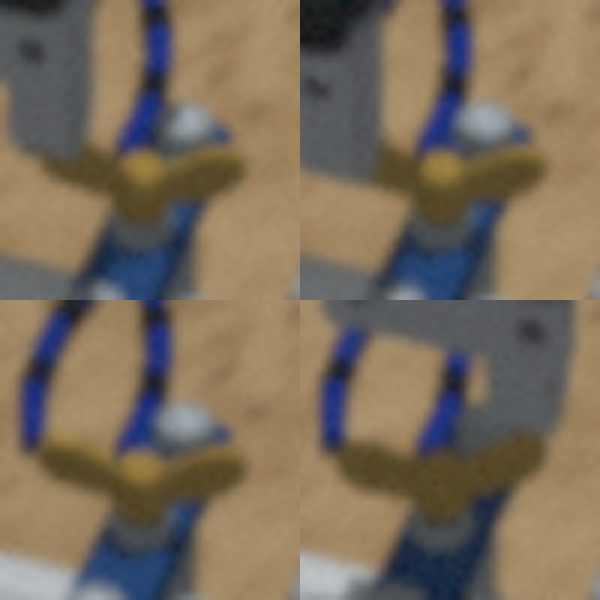

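The wing stayed put at about 13° (roughly 442° total, which matches an initial pad gap of 2.6 mm). As a check on tightness, I'll stroke the other wing once.

Emit:
carry_out --rows '[{"delta_pos": [0.0251, 0.0045, 0], "twist": 0, "jaw": 1}, {"delta_pos": [0.0251, 0.0045, 0], "twist": 0, "jaw": 1}, {"delta_pos": [0.0251, 0.0045, 0], "twist": 0, "jaw": 1}, {"delta_pos": [0.0251, 0.0045, 0], "twist": 0, "jaw": 1}, {"delta_pos": [0.0251, 0.0045, 0], "twist": 0, "jaw": 1}, {"delta_pos": [0.0251, 0.0045, 0], "twist": 0, "jaw": 1}, {"delta_pos": [0, 0, 0], "twist": 0, "jaw": 1}, {"delta_pos": [0, 0, 0], "twist": 0, "jaw": 1}, {"delta_pos": [0, 0, 0], "twist": 0, "jaw": 1}]'

```text
clock: 16.83
eef_pos: [0.6468, 0.0579, 0.2117]
orientation: [-0.409, -0.576, 0.577, 0.41]
wrist_force: [0.5, 0.2, 0.2]
gripper_width: 0.0008
```

```bash
python3 -c "from st import *;st()"
```

```text
t 16.83 tcp [0.6468 0.0579 0.2117] jig mm [ 14.1 -26.6] F jig [ 0.5 -0. ] Fz 0.2 rel screw r 31.0 ang -120.9 j7 1.89
```

Emit:
carry_out --rows '[{"delta_pos": [-0.0052, -0.0065, -0.02], "twist": 0, "jaw": 1}, {"delta_pos": [0, 0, -0.025], "twist": 0, "jaw": 1}, {"delta_pos": [0, 0, -0.025], "twist": 0, "jaw": 1}, {"delta_pos": [0, 0, -0.02], "twist": 0, "jaw": 1}, {"delta_pos": [0, 0, -0.01], "twist": 0, "jaw": 1}, {"delta_pos": [0, 0, -0.004], "twist": 0, "jaw": 1}, {"delta_pos": [0, 0, 0], "twist": 0, "jaw": 1}, {"delta_pos": [0, 0, 0], "twist": 0, "jaw": 1}]'

```text
clock: 17.5
eef_pos: [0.642, 0.0516, 0.1096]
orientation: [0.41, 0.577, -0.576, -0.409]
wrist_force: [-0.7, 0.3, -0.5]
gripper_width: 0.0003
```

```bash
python3 look.py 14; python3 - <<'E'
from h import *
cv2.imwrite('pics/x14.png',cv2.resize(load('scene14')['frame'][90:210,240:400],(800,600),interpolation=cv2.INTER_CUBIC))
E
```

```text
t 17.5 tcp [0.642  0.0516 0.1096] jig mm [  7.5 -31. ] F jig [-0.5  0.5] Fz -0.5 rel screw r 38.3 ang -126.0 j7 1.94
```

View pics/x14.png

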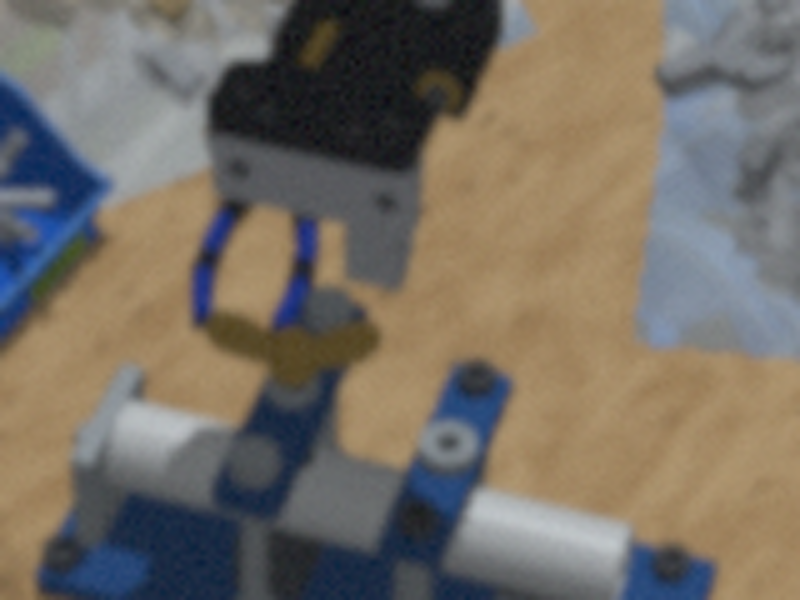

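Emit:
carry_out --rows '[{"delta_pos": [-0.001, 0.0028, 0], "twist": 0, "jaw": 1}, {"delta_pos": [-0.001, 0.0028, 0], "twist": 0, "jaw": 1}, {"delta_pos": [-0.001, 0.0028, 0], "twist": 0, "jaw": 1}, {"delta_pos": [-0.0007, 0.0019, 0], "twist": 0, "jaw": 1}]'

```text
clock: 17.93
eef_pos: [0.6377, 0.0626, 0.1087]
orientation: [0.409, 0.577, -0.576, -0.409]
wrist_force: [0.9, 0.1, 1.0]
gripper_width: 0.0008
```

Emit:
carry_out --rows '[{"delta_pos": [-0.0007, 0.0019, 0], "twist": 0, "jaw": 1}, {"delta_pos": [-0.0007, 0.0019, 0], "twist": 0, "jaw": 1}]'

```text
clock: 18.1
eef_pos: [0.6363, 0.066, 0.1085]
orientation: [-0.409, -0.576, 0.576, 0.409]
wrist_force: [-0.3, -0.3, 0.1]
gripper_width: 0.0003
```

```bash
python3 -c "from st import *;st()"
```

```text
t 18.1 tcp [0.6363 0.066  0.1085] jig mm [  6.8 -15.5] F jig [-0.4 -0.2] Fz 0.1 rel screw r 27.9 ang -146.3 j7 1.91
```

Emit:
carry_out --rows '[{"delta_pos": [-0.0005, 0.0014, 0], "twist": 0, "jaw": 1}, {"delta_pos": [-0.0005, 0.0014, 0], "twist": 0, "jaw": 1}]'

```text
clock: 18.27
eef_pos: [0.6354, 0.0681, 0.1085]
orientation: [-0.41, -0.576, 0.577, 0.409]
wrist_force: [1.0, -4.8, -0.1]
gripper_width: 0.0005
```

Emit:
carry_out --rows '[{"delta_pos": [-0.0005, 0.0014, 0], "twist": 0, "jaw": 1}, {"delta_pos": [-0.0005, 0.0014, 0], "twist": 0, "jaw": 1}]'

```text
clock: 18.43
eef_pos: [0.635, 0.0694, 0.1088]
orientation: [-0.411, -0.576, 0.577, 0.409]
wrist_force: [4.1, -11.6, 1.8]
gripper_width: 0.0001
```

```bash
python3 look.py 15; python3 - <<'E'
from h import *
cv2.imwrite('pics/x15.png',cv2.resize(load('scene15')['frame'][90:210,240:400],(800,600),interpolation=cv2.INTER_CUBIC))
E
```

```text
t 18.43 tcp [0.635  0.0694 0.1088] jig mm [  6.7 -11.9] F jig [  0.1 -12.3] Fz 1.8 rel screw r 26.2 ang -152.9 j7 1.9
```

View pics/x15.png

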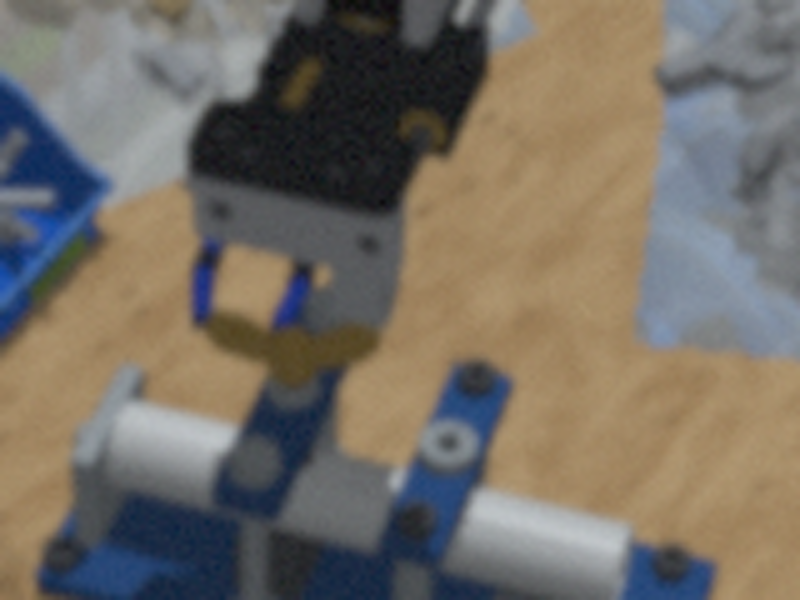

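Emit:
carry_out --rows '[{"delta_pos": [-0.0005, 0.0014, 0], "twist": 0, "jaw": 1}, {"delta_pos": [-0.0005, 0.0014, 0], "twist": 0, "jaw": 1}, {"delta_pos": [-0.0005, 0.0014, 0], "twist": 0, "jaw": 1}, {"delta_pos": [0, 0, 0], "twist": 0, "jaw": 1}]'

```text
clock: 18.87
eef_pos: [0.6344, 0.071, 0.1092]
orientation: [-0.412, -0.575, 0.576, 0.409]
wrist_force: [5.8, -19.5, 2.7]
gripper_width: 0.0005
```

```bash
python3 -c "from st import *;st()"
```

```text
t 18.87 tcp [0.6344 0.071  0.1092] jig mm [  6.7 -10.2] F jig [ -0.9 -20.3] Fz 2.7 rel screw r 25.4 ang -156.4 j7 1.9
```

Emit:
carry_out --rows '[{"delta_pos": [0.0007, -0.002, 0], "twist": 0, "jaw": 1}, {"delta_pos": [0.001, -0.0028, 0], "twist": 0, "jaw": 1}, {"delta_pos": [0.0013, -0.0038, 0], "twist": 0, "jaw": 1}, {"delta_pos": [0.0013, -0.0038, 0], "twist": 0, "jaw": 1}, {"delta_pos": [0.0016, -0.0047, 0], "twist": 0, "jaw": 1}, {"delta_pos": [0, 0, 0.02], "twist": 0, "jaw": 1}, {"delta_pos": [0, 0, 0.03], "twist": 0, "jaw": 1}, {"delta_pos": [0, 0, 0.03], "twist": 0, "jaw": 1}, {"delta_pos": [0, 0, 0.02], "twist": 0, "jaw": 1}, {"delta_pos": [0, 0, 0], "twist": 0, "jaw": 1}]'

```text
clock: 19.7
eef_pos: [0.6407, 0.0585, 0.2128]
orientation: [0.411, 0.578, -0.575, -0.408]
wrist_force: [0.1, -0.3, 0.1]
gripper_width: 0.0006
```

Emit:
carry_out --rows '[{"delta_pos": [-0.025, -0.004, 0], "twist": 0, "jaw": 1}, {"delta_pos": [-0.025, -0.004, 0], "twist": 0, "jaw": 1}, {"delta_pos": [-0.025, -0.004, 0], "twist": 0, "jaw": 1}, {"delta_pos": [-0.025, -0.004, 0], "twist": 0, "jaw": 1}, {"delta_pos": [-0.025, -0.004, 0], "twist": 0, "jaw": 1}, {"delta_pos": [-0.025, -0.004, 0], "twist": 0, "jaw": 1}, {"delta_pos": [0, 0, 0], "twist": 0, "jaw": 1}, {"delta_pos": [0, 0, 0], "twist": 0, "jaw": 1}]'

```text
clock: 20.37
eef_pos: [0.4879, 0.0346, 0.2085]
orientation: [0.409, 0.577, -0.576, -0.41]
wrist_force: [-0.5, -0.1, -0.3]
gripper_width: 0.0006
```

```bash
python3 look.py 16; python3 - <<'E'
from h import *
L=[cv2.resize(load('top%d'%k)['frame'][160:250,265:355],(400,400),interpolation=cv2.INTER_CUBIC) for k in(13,16)]
cv2.imwrite('pics/w16.png',np.hstack(L))
a,b=[load('top%d'%k)['frame'].astype(int) for k in(13,16)]
print(np.abs(a-b)[180:215,285:325].max(), np.abs(load('top0')['frame'].astype(int)-b)[170:270,220:285].max())
E
```

```text
t 20.37 tcp [0.4879 0.0346 0.2085] jig mm [-143.7    3.3] F jig [-0.5  0. ] Fz -0.3 rel screw r 173.7 ang 178.9 j7 1.76
3 64
```

View pics/w16.png

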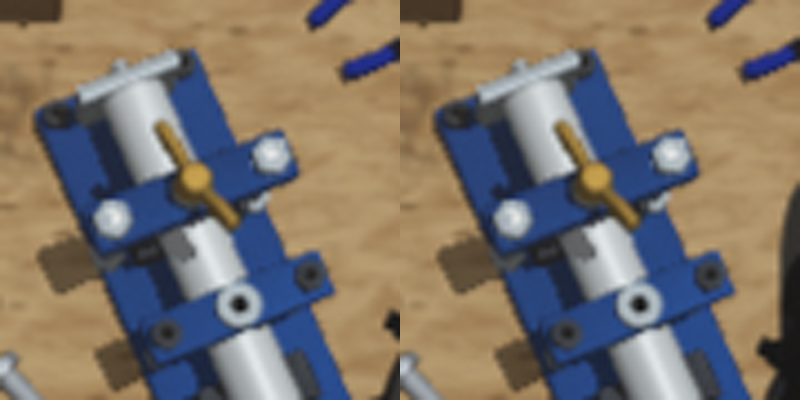

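View pics/scene16.png

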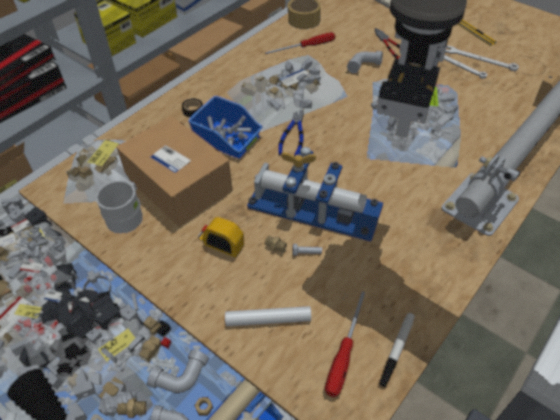

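The 20 N stroke on the other wing didn't move the screw at all (largest pixel change 3), so it's solid. The tube end is against the stop, the other objects look unmoved, and the arm is clear. Handing in.

```bash
python3 -c "
from rig import bot
print(bot.finish_job())"
```

```text
the job is handed in; nothing more can be done
None
```

The tube is home against the end stop and clamped there with the thumbscrew fully tight. I handed the job in at about 20 s on the clock, with the arm clear of everything.

- **Tube:** I pushed it about 20 mm with the closed fingertip until it stopped and the force doubled from 12 to 24 N. Both camera views show the far end on the stop with no gap, before and after clamping.
- **Thumbscrew:** I stroked it clockwise about 442° (7.7 rad) by the wings. It came up solid with over 55 N on the wing. A second stroke of 20 N on the other wing left it unmoved.
- **Loose items:** the tape measure, bolt and nipple look unmoved by eye in the last pictures. The pixel difference around them was up to 64, which I put down to the arm's shadow but did not check further.

**Checks that disagreed:**
- In the scene camera the fingertip appears about 20 mm above the reported tool position.
- The finger met the wings a few millimetres closer to the screw axis than the fingers' quoted size implies. I relied on the measured forces and the visible wing movement instead.
- The screw's start angle was not given, so I judged it tight by feel rather than by reading 9.2 rad. The 7.7 rad turned implies a start of about 1.5 rad, a pad gap of about 2.6 mm, which is within the stated 2 to 3 mm.

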